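# Open the dosing dispenser and hold its slide at the mark for cleaning

### The job

I want to brush out the empty dosing dispenser: lift the wooden cap off its hopper and set it upright in the blue round cap holder, let go of it, and then pull the dispenser's spring-return slide out by its black post until its black pointer lines up with the red mark. Keep hold of the slide there: it springs back if released, so finish while still holding it steadily at the mark. Leave the cap in its holder, the red mark where it is, and the other kitchen things undisturbed.

Things in the scene. Friction and masses are not known exactly. Their poses are not given: they have to be found in the camera images.
- dispenser: White dispenser, fixed. Origin on the table under the axis of its round hopper (tube, 80 mm outer, 68 mm inner diameter, rim 140 mm high); z up; the slide is pulled out along its -x. Base plate 104 mm wide (y), 12 mm thick, x from +50 to -220 mm, with two rails, tops 40 mm high, along the slide. A 94 mm square collar, top 51 mm high, carries the hopper.
- gate: Spring-return slide: steel strip with an upright black post. Axes as the dispenser; origin at table height under the post. Shut at the start (dispenser x = -120 mm, y = 0); travels 75 mm along -x. The spring pulls it back with 3 N when shut, 8 N at 45 mm. The post is 16 mm thick (x), 30 mm wide (y) and stands free from 47 to 110 mm above the table.
- post_top (a point): Centre of the top face of the slide's black post, 110 mm above the table; axes as the slide.
- pointer (a point): Middle of the black pointer, a bar 4 mm thick (x) and 74 mm long (y) at the foot of the post, 47 mm above the table, reaching out over both rails; it lies straight under the post's middle and moves with the slide.
- mark_line (a point): The red mark: two upright red plates 5 mm thick (x), one outside each rail, tops 47 mm high; this point is midway between them on the slide's centre line, axes as the dispenser. 25 to 55 mm farther out than the pointer of the shut slide. Held by friction; must stay where it is.
- cap: Loose wooden cap, about 70 g, on the hopper at the start (origin 130 mm above the table). Origin at the centre of its underside, z up. From below: spigot 56 mm in diameter, 10 mm high (loose in the hopper's mouth); dark disc 86 mm in diameter, from 10 to 18 mm; upright round knob 24 mm in diameter, from 18 to 58 mm.
- holder: Cap holder: fixed round blue ceramic dish, 114 mm outer and 102 mm inner diameter, floor 6 mm thick, wall 22 mm high. Origin under its centre, at table height. The cap stands in it spigot down on the floor, knob up.
- bowl: Red plastic bowl, 120 mm across, 50 mm high, loose; leave alone. Origin under its centre.
- cup: Pale green ceramic cup, 76 mm across, 85 mm high, loose; leave alone. Origin under its centre.
- press: Stainless garlic press with long lever, about 190 mm long, 50 mm high, lying on the walnut board; leave alone. Origin under its head.
- lid: Glass pot lid, 124 mm across, 49 mm high, knob up; leave alone. Origin under its centre.
- masher: Wooden masher lying on the table, 230 mm long, 60 mm high; leave alone. Origin under its head.
- jar: Amber glass jar with steel cap, 60 mm across, 100 mm high; leave alone. Origin under its centre.
Things that resemble listed ones, but are neither listed nor needed, are in the scene too. Of the things that look like the holder, take the one that is nearest to the robot's base at the start. Leave any yellow look-alike of the cap alone.

How it is judged:
By the outcome, as a careful person would: the job done as asked, in the order asked, and still so for the second after the job is handed in, while the arm keeps its last pose, push and grip.
It also fails if it takes over 53 s, if anything falls off the work surface, if the arm or the gripper's body presses on something with over 40 N, if the wrist force passes 120 N, or if a joint passes its speed limit or range.

### The arm

A 6-joint arm with a two-finger parallel gripper is mounted at the origin on the work surface. World frame = base frame: x ahead of the robot, y to its left, z up, the work surface at z = 0. Lengths are in m, angles in rad, forces in N, time in s.
With the tool pointing down it reaches from about 0.35 to 1 m from the base axis. Payload 7.1 kg.
Tool frame: the origin (TCP) lies between the finger pads; the fingertips stand 22 mm ahead of it and the grasp point (between the pads) lies 3 mm ahead of it; z points along the fingers, y is the line along which they close (so a half turn about z gives the same grasp; the last joint's range is limited). The gripper opens to 85 mm and grips with 20 to 120 N. Pads are 22 mm wide; open, the fingers measure 114 mm over their backs; the gripper's body (76 mm by 85 mm) begins 54 mm behind the grasp point. The pads swing forward as they close: fully open they stand 13 mm farther back than shut.
Start: joints at [1.206, 0.423, 1.63, -0, 1.089, -0.019], TCP at [0.212, 0.588, 0.253] pointing down, gripper open.
Joint ranges: [-3, 3], [-0.9, 2.11], [0.09, 2.58], [-1.31, 4.45], [0.11, 2.69], [-2.54, 2.54]. Speed limits (rad/s): [2.39, 2.39, 3.01, 3.14, 3.14, 3.14].

### API

Orientations are given as a rotation vector (axis times angle).
In Python, from rig import manip gives the robot as it stands. The module is installed in compiled form; this text tells all that it offers. Calls block until the motion is done:
- manip.move_to(position, orientation): joint-space move of the TCP to a pose.
- manip.servo_line(position, orientation=None, rate=0.15): straight line of the TCP; orientation=None keeps the orientation; rate is the mean speed in m/s.
- manip.set_joints(angles): joint-space move.
- manip.command_gripper(opening, f_grip=None): finger opening in m; f_grip is the grip in N (None keeps the last); returns when the fingers have stopped.
- manip.hold(seconds).
- manip.solve_ik(position, orientation): joint angles nearest the present ones, or None.
- manip.camera(name): name is "scene" or "top"; returns a dict with "image" (420x560x3 uint8, red, green, blue), "fx", "fy", "cx", "cy" (pixels), "cam_to_world" (4x4, takes a point from camera to world coordinates). Camera axes: x right, y down, z forward; pixel columns grow to the right and rows downward; lengths in m; the calibration is good to about 2 mm. A picture is of the moment at which its call begins. There is no depth.
A pose or a line that the arm cannot do raises manip.IKError and nothing moves.
- manip.sign_off(): hands the job in; it is judged then, once.
Readings, each from a call of its own:
- manip.get_time(): time.
- manip.get_joint_positions(): joint angles.
- manip.get_joint_vel(): joint speeds.
- manip.get_tau(): joint torques, N m.
- manip.get_position(): TCP position.
- manip.get_ee_rot(): TCP orientation.
- manip.get_contact_force(): force on the tool from outside, world axes, zero at the start.
- manip.get_torque(): the same for the moment, N m.
- manip.get_width(): finger opening in m.
- manip.get_grip_force(): force on a finger pad.
Only numpy, scipy, OpenCV 4.12 (cv2) and the standard library are available. Lean on these libraries where they do the work, as an engineer would, in place of code of your own. Each camera call takes 0.05 s, during which the arm holds its last target. There are 200 camera calls.

## Working session

There is one attempt and no reset: what is moved stays moved. The work goes in short steps, each a Python script; the robot and the scene stay as the last script left them, time stands still between calls to the robot, and variables do not carry over. Pictures are saved under pics/ and viewed, at most 10 in all, crops included, and the job is handed in when it is done.

```bash
mkdir -p pics; ls; cat > h.py <<'E'
import numpy as np, cv2
from rig import manip
def snap(name,f=None):
    c=manip.camera(name)
    np.savez(f'{f or name}.npz',**{k:np.array(v) for k,v in c.items()})
    return c
def load(f): return dict(np.load(f'{f}.npz'))
def ray(c,u,v):
    T=c['cam_to_world']; d=T[:3,:3]@np.array([(u-c['cx'])/c['fx'],(v-c['cy'])/c['fy'],1]); return T[:3,3],d
def onz(c,u,v,z):
    o,d=ray(c,u,v); return o+d*(z-o[2])/d[2]
def proj(c,p):
    T=c['cam_to_world']; q=T[:3,:3].T@(np.array(p)-T[:3,3]); return np.array([c['fx']*q[0]/q[2]+c['cx'],c['fy']*q[1]/q[2]+c['cy']])
def tri(c1,p1,c2,p2):
    o1,d1=ray(c1,*p1);o2,d2=ray(c2,*p2)
    s=np.linalg.lstsq(np.c_[d1,-d2],o2-o1,rcond=None)[0]
    a=o1+s[0]*d1;b=o2+s[1]*d2
    return (a+b)/2,np.linalg.norm(a-b)
E
python3 - <<'E'
from h import *
for n in("top","scene"):
    c=snap(n); cv2.imwrite(f'pics/{n}0.png',cv2.resize(c['image'][...,::-1],(784,588),interpolation=cv2.INTER_CUBIC))
    print(c['cam_to_world'].round(3),c['fx'])
E
```

```text
pics
[[-0.000e+00 -9.800e-01  1.990e-01  2.370e-01]
 [-1.000e+00 -1.000e-03 -5.000e-03 -8.900e-02]
 [ 5.000e-03 -1.990e-01 -9.800e-01  1.711e+00]
 [ 0.000e+00  0.000e+00  0.000e+00  1.000e+00]] 521.7723059873756
[[ 0.212  0.743 -0.635  1.595]
 [ 0.977 -0.157  0.142 -0.356]
 [ 0.006 -0.651 -0.759  1.391]
 [ 0.     0.     0.     1.   ]] 497.38383579182425
```

View pics/top0.png

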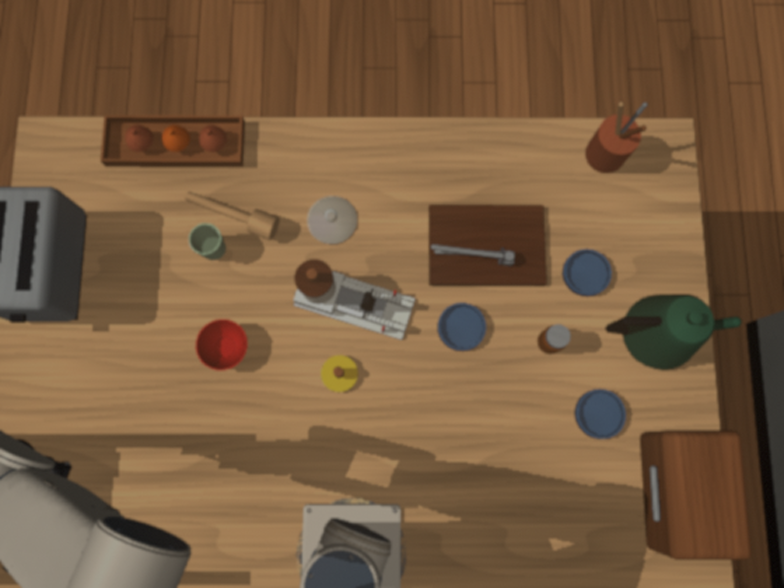

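View pics/scene0.png

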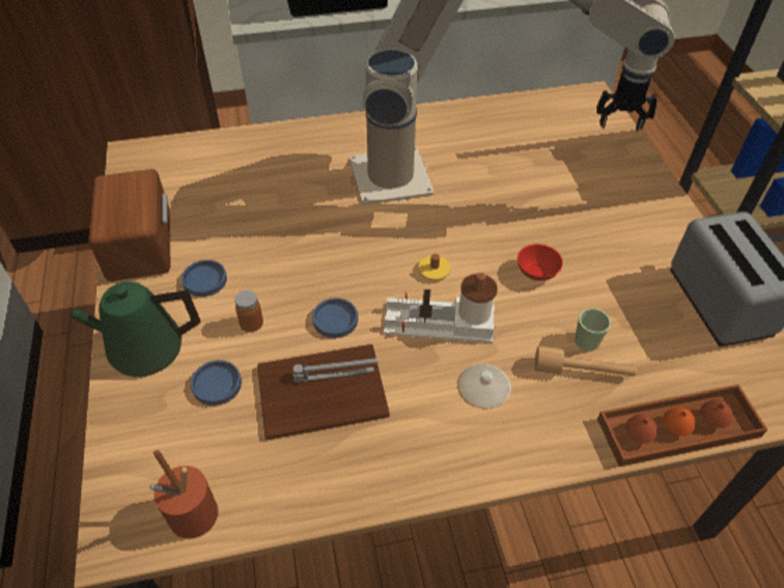

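The top view shows three blue dishes at (462,327), (587,273) and (600,414), the dark cap on the hopper at (314,280), the black post at (368,302), and the yellow look-alike cap at (340,373). The slide pulls out toward image right. Next I'll measure these.

```bash
python3 - <<'E'
from h import *
t=load('top');s=load('scene')
def blobs(c,lo,hi,amin,box=None):
    hsv=cv2.cvtColor(c['image'],cv2.COLOR_RGB2HSV); m=cv2.inRange(hsv,lo,hi)
    if box: 
        k=np.zeros_like(m);x0,y0,x1,y1=[int(b/1.4) for b in box];k[y0:y1,x0:x1]=255;m&=k
    n,_,st,ce=cv2.connectedComponentsWithStats(m)
    return [(ce[i],st[i]) for i in range(1,n) if st[i][4]>=amin]
for n,c in(('top',t),('scene',s)):
    print(n)
    for ce,st in blobs(c,(100,90,40),(120,255,255),300): 
        x,y,w,h,a=st; mid=(x+w/2-.5,y+h/2-.5)
        p=onz(c,*mid,.022); wd=np.linalg.norm(onz(c,x,mid[1],.022)-onz(c,x+w,mid[1],.022))
        print('blue',mid,st[2:],p.round(4),'reach',np.hypot(*p[:2]).round(3),'width',wd.round(4))
for n,c,b in(('top',t,(290,255,420,345)),('scene',s,(380,265,500,345))):
    for lo,hi,nm,a in(((0,150,90),(6,255,255),'red',2),((0,0,0),(180,255,50),'dark',15),((0,90,50),(15,255,130),'brown',30)):
        for ce,st in blobs(c,lo,hi,a,b): print(n,nm,ce.round(1),st)
    x0,y0,x1,y1=[int(v/1.4) for v in b]
    im=cv2.resize(c['image'][y0-5:y1+5,x0-5:x1+5],None,fx=7 if n=='top' else 7,fy=7,interpolation=cv2.INTER_CUBIC)
    print(x0-5,y0-5,im.shape); cv2.imwrite(f'pics/{n}_d.png',im[...,::-1])
E
python3 -c "
import cv2,numpy as np
a=cv2.imread('pics/top_d.png');b=cv2.imread('pics/scene_d.png')
h=max(a.shape[1],b.shape[1]);f=lambda i:cv2.copyMakeBorder(i,0,0,0,h-i.shape[1],0)
o=np.vstack([f(a),f(b)]);print(o.shape, a.shape)
k=min(800/o.shape[1],600/o.shape[0],1);print(k);cv2.imwrite('pics/both.png',cv2.resize(o,None,fx=k,fy=k))"
```

```text
top
scene
blue (np.float64(538.5), np.float64(105.5)) [ 32  42 725] [0.1279 1.1367 0.022 ] reach 1.144 width 0.1412
blue (np.float64(551.0), np.float64(140.0)) [ 17  27 315] [0.342  1.0645 0.022 ] reach 1.118 width 0.07
top dark [262.7 215.9] [259 210   8  12  67]
top brown [223.7 197.9] [210 185  30  27 594]
202 177 (518, 721, 3)
scene red [290. 211.] [290 210   1   3   3]
scene red [287.8 231.4] [287 230   2   4   5]
scene dark [304.  218.6] [300 208   8  19  72]
scene brown [341.7 205.8] [329 196  26  20 399]
scene brown [302.1 243.5] [289 240  24   6  61]
266 184 (469, 672, 3)
(987, 721, 3) (518, 721, 3)
0.60790273556231
```

View pics/both.png

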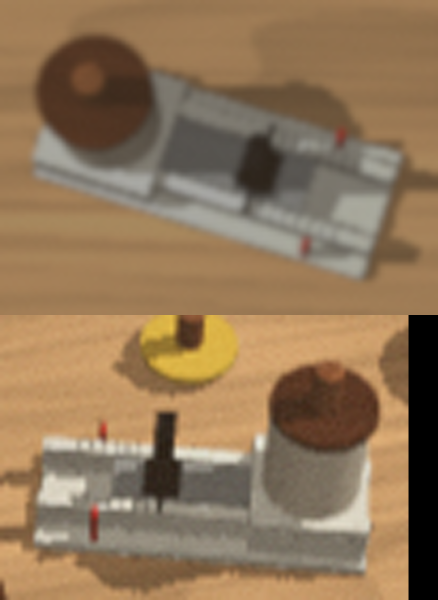

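The crops show the brown cap on the hopper, with its knob at top-image px (222.7,194.9) and scene px (343,197). The red plates are at top px (282,209) and (274,234). The black post is at top px (263,216). Next come triangulation and the dishes.

```bash
python3 - <<'E'
from h import *
t=load('top');s=load('scene')
for nm,a,b in(('knob',(222.5,194.7),(343,197)),('plateA',(282,208),(290,209.2)),('plateB',(273.8,233.5),(288.1,229))):
    p,e=tri(t,a,s,b);print(nm,p.round(4),e.round(4))
hs=cv2.cvtColor(t['image'],cv2.COLOR_RGB2HSV);print(hs[233,330],hs[233,313:318].tolist())
for n,c in(('top',t),('scene',s)):
    h=cv2.cvtColor(c['image'],cv2.COLOR_RGB2HSV);m=cv2.inRange(h,(100,70,40),(125,255,255)) if n=='scene' else cv2.inRange(h,(100,70,40),(125,255,255))
    for k in cv2.findContours(m,cv2.RETR_EXTERNAL,cv2.CHAIN_APPROX_NONE)[0]:
        if cv2.contourArea(k)<300: continue
        (u,v),ax,_=cv2.fitEllipse(k);p=onz(c,u,v,.016);print(n,'blue',(round(u,1),round(v,1)),np.round(ax,1),p.round(4),np.hypot(*p[:2]).round(3))
# brown disc: hull at z=.148
for n,c,b in(('top',t,(202,177,247,220)),('scene',s,(322,190,362,222))):
    h=cv2.cvtColor(c['image'],cv2.COLOR_RGB2HSV);m=cv2.inRange(h,(0,90,20),(15,255,140))
    k=np.zeros_like(m);x0,y0,x1,y1=b;k[y0:y1,x0:x1]=255;m&=k
    q=max(cv2.findContours(m,cv2.RETR_EXTERNAL,cv2.CHAIN_APPROX_NONE)[0],key=cv2.contourArea)
    (u,v),ax,_=cv2.fitEllipse(cv2.convexHull(q));print(n,'disc',u,v,ax,onz(c,u,v,.146).round(4))
print(onz(t,222.5,194.7,.188),onz(s,343,197,.188))
E
```

```text
knob [0.6002 0.0798 0.1861] 0.0013
plateA [ 0.5717 -0.0938  0.1341] 0.0094
plateB [ 0.5189 -0.0755 -0.0438] 0.0081
[106  79  97] [[115, 18, 87], [107, 61, 80], [108, 48, 69], [108, 46, 66], [110, 46, 67]]
top blue (430.5, 295.2) [26.6 30.6] [ 0.3094 -0.5763  0.016 ] 0.654
top blue (331.8, 233.1) [25.4 28.6] [ 0.5114 -0.2629  0.016 ] 0.575
top blue (419.0, 195.3) [27.2 29.2] [ 0.6396 -0.557   0.016 ] 0.848
scene blue (151.9, 273.9) [22.1 27.6] [ 0.6509 -0.5646  0.016 ] 0.862
scene blue (238.4, 227.6) [17.7 28.4] [ 0.521  -0.2597  0.016 ] 0.582
scene blue (144.3, 198.7) [17.  28.9] [ 0.3169 -0.576   0.016 ] 0.657
scene blue (538.8, 106.0) [19.1 49.3] [0.1251 1.1424 0.016 ] 1.149
top disc 223.91107177734375 197.58795166015625 (27.134950637817383, 29.338186264038086) [0.6008 0.0804 0.146 ]
scene disc 341.74298095703125 205.42422485351562 (19.814544677734375, 26.457361221313477) [0.6017 0.0788 0.146 ]
[0.59994284 0.08025316 0.188     ] [0.60171485 0.07851575 0.188     ]
```

```bash
python3 - <<'E'
from h import *
t=load('top');s=load('scene')
P=[]
for nm,a,b in(('A',(282,208),(288.1,227.5)),('B',(273.8,233.5),(290,208.5))):
    p,e=tri(t,a,s,b);print(nm,p.round(4),e.round(4), onz(t,*a,.047).round(4),onz(s,*b,.047).round(4));P.append((onz(t,*a,.047)+onz(s,*b,.047))/2)
cap=np.array([.6012,.0795]);mid=(P[0]+P[1])[:2]/2;d=mid-cap;u=P[0]-P[1]
print('mid',mid,'dist',np.linalg.norm(d),'yaw(-x dir)',np.degrees(np.arctan2(*d[::-1])),'plates len',np.linalg.norm(u[:2]),'perp yaw',np.degrees(np.arctan2(-u[0],u[1])))
d/=np.linalg.norm(d)
for r,z in((.12,.11),(.12,.047),(.22,0),(-.05,0)):
    q=[*(cap+r*d),z];print(r,z,np.round(q,4),proj(t,q).round(1),proj(s,q).round(1))
for n,c in(('top',t),('scene',s)):
    h=cv2.cvtColor(c['image'],cv2.COLOR_RGB2HSV);b=(305,208,360,260) if n=='top' else (215,205,262,250)
    m=cv2.inRange(h,(98,30,30),(130,255,255)); k=np.zeros_like(m);x0,y0,x1,y1=b;k[y0:y1,x0:x1]=255;m&=k
    q=max(cv2.findContours(m,cv2.RETR_EXTERNAL,cv2.CHAIN_APPROX_NONE)[0],key=cv2.contourArea)
    (u,v),ax,_=cv2.fitEllipse(cv2.convexHull(q));p=onz(c,u,v,.018);print(n,'dish',u,v,ax,p.round(4),'dia',np.array(ax)*np.linalg.norm(p-c['cam_to_world'][:3,3])/c['fx'])
print(manip.get_ee_rot(),[r for r in [manip.get_width()]])
im=t['image'][200:270,280:440];cv2.imwrite('pics/dish.png',cv2.resize(im,None,fx=4.9,fy=4.9,interpolation=cv2.INTER_CUBIC)[...,::-1])
E
```

```text
A [ 0.5873 -0.0981  0.0567] 0.0015 [ 0.5892 -0.0989  0.047 ] [ 0.5801 -0.0955  0.047 ]
B [ 0.5041 -0.0719  0.0539] 0.0011 [ 0.5051 -0.0724  0.047 ] [ 0.4986 -0.0699  0.047 ]
mid [ 0.54321229 -0.08419416] dist 0.17366160742545633 yaw(-x dir) -109.50639550555164 plates len 0.08681618986869896 perp yaw -107.46492229468743
0.12 0.11 [ 0.5611 -0.0336  0.11  ] [261.3 212.6] [305.1 208.6]
0.12 0.047 [ 0.5611 -0.0336  0.047 ] [261.9 216.4] [304.3 220.4]
0.22 0 [ 0.5277 -0.1279  0.    ] [290.6 229. ] [275.7 225.8]
-0.05 0 [0.6179 0.1266 0.    ] [214.7 202.5] [351.9 233.7]
top dish 329.6961669921875 233.00794982910156 (32.30059814453125, 32.70016860961914) [ 0.5114 -0.2558  0.018 ] dia [0.10666372 0.10798319]
scene dish 239.03631591796875 226.20042419433594 (25.629053115844727, 31.562570571899414) [ 0.5169 -0.2567  0.018 ] dia [0.09012423 0.11098937]
[-5.40454021e-01 -3.09447373e+00  2.13558139e-03] [0.08539352061968028]
```

View pics/dish.png

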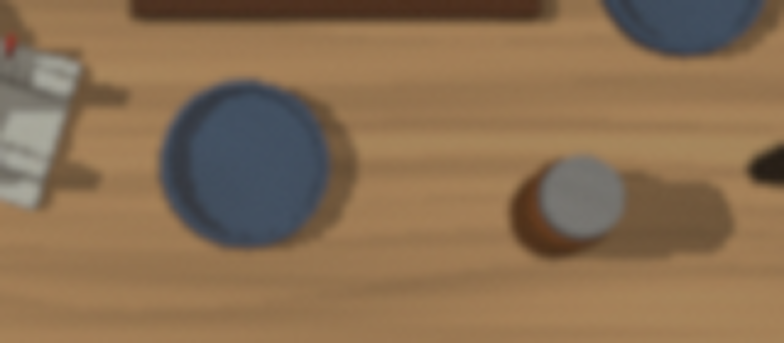

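The three blue dishes are at top px (330,233) with reach 0.58 m, (430,295) with 0.65 m and (419,195) with 0.85 m. The crop confirms that the first, next to the dispenser's end, is a round open dish about 112 mm across. It's the nearest to the base, so it's the holder. Now to lift the cap.

```bash
cat >> h.py <<'E'
def ori(ydeg):  # tool down, tool y along world angle ydeg
    a=np.radians((ydeg+90)/2); return np.pi*np.array([np.cos(a),np.sin(a),0])*-1
def stat(m=''): print(m,'t',round(manip.get_time(),2),'p',np.round(manip.get_position(),4),'w',round(manip.get_width(),4),'g',round(manip.get_grip_force(),1),'F',np.round(manip.get_contact_force(),1))
E
python3 - <<'E'
from h import *
o=ori(71.3)
manip.move_to([.601,.0795,.26],o); manip.command_gripper(.06,30)
c=snap('scene','s1');im=c['image'][110:235,270:420];cv2.imwrite('pics/s1.png',cv2.resize(im,None,fx=4.8,fy=4.8,interpolation=cv2.INTER_CUBIC)[...,::-1])
manip.servo_line([.601,.0795,.176],o); stat('down')
manip.command_gripper(.015,30); stat('grip')
manip.servo_line([.601,.0795,.26],o); manip.hold(.2); stat('lift')
c=snap('scene','s2');im=c['image'][110:235,270:420];cv2.imwrite('pics/s2.png',cv2.resize(im,None,fx=4.8,fy=4.8,interpolation=cv2.INTER_CUBIC)[...,::-1])
E
```

```text
down t 3.52 p [0.6015 0.0795 0.1766] w 0.06 g 0.0 F [-0.2 -0.1  0.5]
grip t 3.93 p [0.6016 0.0795 0.1771] w 0.0229 g 29.3 F [-0.8  0.   6.2]
lift t 4.84 p [0.6004 0.0795 0.2587] w 0.0227 g 29.4 F [-0.2 -0.2 -0.8]
```

View pics/s2.png

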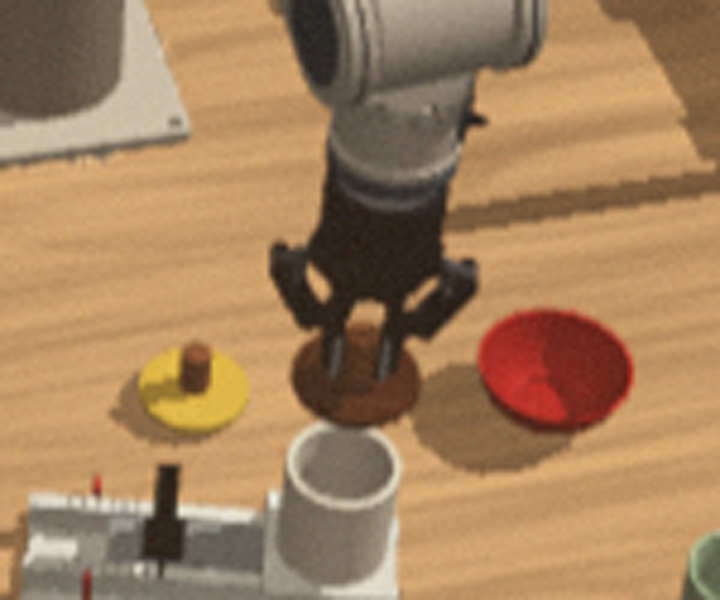

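The picture shows the cap held level in the fingers and the hopper open. Next I'll go over the holder and look closely before lowering.

```bash
python3 - <<'E'
from h import *
o=ori(71.3)
manip.servo_line([.512,-.257,.26],o,rate=.25)
manip.servo_line([.512,-.257,.085],o); manip.hold(.2); stat('above')
c=snap('scene','s3');im=c['image'][150:275,170:320];a=cv2.resize(im,(720,600),interpolation=cv2.INTER_CUBIC)[...,::-1].copy()
for x,y,z,r in((.512,-.257,.022,.057),(.512,-.257,.085-.047+.018,.043)):
    p=np.array([proj(c,[x+r*np.cos(k),y+r*np.sin(k),z]) for k in np.linspace(0,6.28,90)]);p=((p-[170,150]+.5)*4.8).astype(int)
    for q in p: cv2.circle(a,tuple(map(int,q)),1,(0,255,0),-1)
cv2.imwrite('pics/s3.png',a)
E
```

```text
above t 7.95 p [ 0.5124 -0.2572  0.0858] w 0.0234 g 29.4 F [ 0.1 -0.8 -0.2]
```

View pics/s3.png

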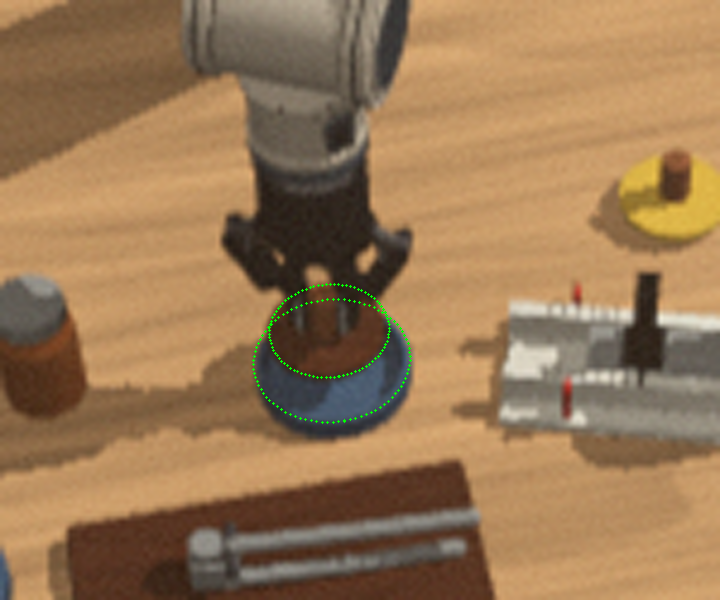

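The projected rim and disc rings match the dish (258–411 px wide) and the held cap, so I'll lower it until contact.

```bash
python3 - <<'E'
from h import *
o=ori(71.3); x,y=.512,-.257
f0=manip.get_contact_force()[2]; z=.064
manip.servo_line([x,y,z],o,rate=.08)
while z>.046:
    if manip.get_contact_force()[2]-f0>4: break
    z-=.0015; manip.servo_line([x,y,z],o,rate=.04)
stat('contact'); print(z)
manip.command_gripper(.05); manip.hold(.2); stat('open')
manip.servo_line([x,y,.2],o); stat('up')
c=snap('scene','s4');im=c['image'][150:275,170:320];a=cv2.resize(im,(720,600),interpolation=cv2.INTER_CUBIC)[...,::-1]
cv2.imwrite('pics/s4.png',a)
E
```

```text
contact t 10.41 p [ 0.512  -0.257   0.0531] w 0.0231 g 30.6 F [-3.5  2.2 12.5]
0.05199999999999999
open t 10.98 p [ 0.512  -0.257   0.0519] w 0.0498 g 0.0 F [-0.6  0.2  0.1]
up t 12.12 p [ 0.5115 -0.2567  0.1992] w 0.0497 g 0.0 F [-0.  -0.6 -0.1]
```

View pics/s4.png

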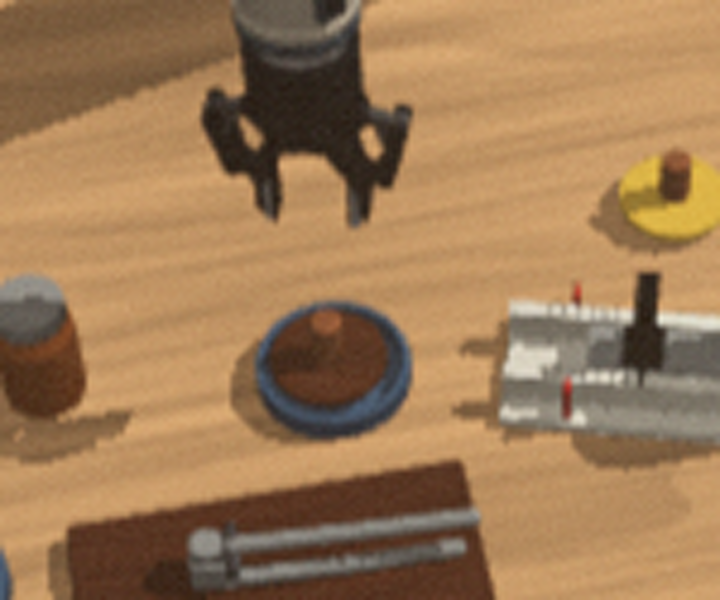

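The cap sits upright and centred in the blue holder (327,365), and it's released. Next I'll grip the post, pull part way and look.

```bash
python3 - <<'E'
from h import *
o=ori(71.3); d=-np.array([np.cos(np.radians(71.3)),np.sin(np.radians(71.3)),0])
p=np.array([.559,-.036,.2])
manip.servo_line(p,o,rate=.2); p[2]=.09
manip.servo_line(p,o); stat('down')
manip.command_gripper(.005,60); stat('grip')
q=np.array(manip.get_position());
for k in (.02,.04):
    manip.servo_line(p+d*k,o,rate=.06); stat(k)
manip.hold(.2)
for n in('scene','top'):
    c=snap(n,n+'5')
c=load('scene5');a=c['image'][190:250,270:330];a=cv2.resize(a,(590,590),interpolation=cv2.INTER_CUBIC)
cv2.imwrite('pics/s5.png',a[...,::-1])
E
```

```text
down t 14.33 p [ 0.5596 -0.0362  0.0906] w 0.05 g 0.0 F [0.5 1.4 0.3]
grip t 14.73 p [ 0.5598 -0.0357  0.0911] w 0.0156 g 58.4 F [-0.7  2.9  6.3]
0.02 t 15.22 p [ 0.5537 -0.0547  0.0911] w 0.0154 g 58.5 F [1.8 5.5 5.5]
0.04 t 15.7 p [ 0.5477 -0.0734  0.0911] w 0.0152 g 58.5 F [3.2 6.3 4.3]
```

View pics/s5.png

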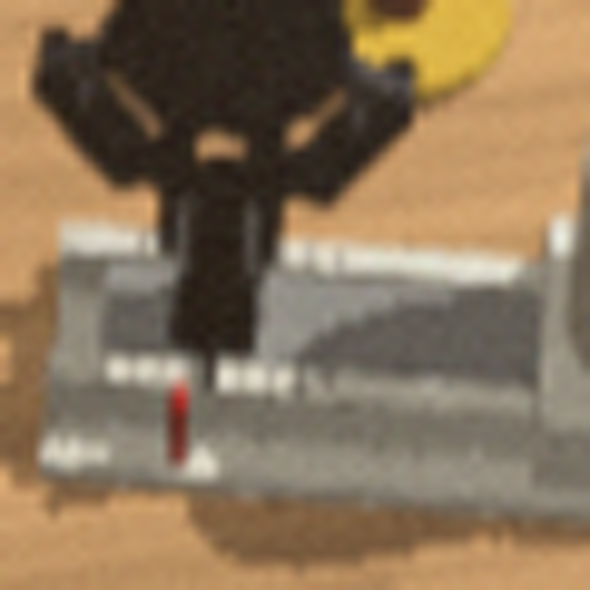

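The picture shows the post held between the fingers, with the pointer's near end at crop (207,378). The near red plate's top is at (179,385), about 3 px further out. Next I'll measure the gap at subpixel level, averaging several frames.

```bash
cat >> h.py <<'E'
D=-np.array([np.cos(np.radians(71.3)),np.sin(np.radians(71.3)),0])
def gap(n=5,show=False):
    cs=[manip.camera('scene') for _ in range(n)]; c=cs[0]
    im=np.mean([k['image'].astype(float) for k in cs],0); 
    red=np.clip(im[...,0]-np.maximum(im[...,1],im[...,2])-25,0,None)
    R=red[226:240,280:298]; v,u=np.mgrid[226:240,280:298]
    rows=[(r+226,(R[r]*u[r]).sum()/R[r].sum(),R[r].sum()) for r in range(14) if R[r].sum()>25]
    g=im.mean(2)
    out=[]
    for r in (227,228,229):
        seg=g[r,284:300]; out.append((r,seg.round().astype(int).tolist()))
    return c,im,rows,out
E
python3 - <<'E'
from h import *
c,im,rows,out=gap()
for r in rows: print(np.round(r,2))
for o in out: print(o)
print(im[227:231,284:300,0].round().astype(int).tolist())
# expected image column slope of pointer centreline direction & px per mm along D
L=np.array([-D[1],D[0],0])*1.0
P=onz(c,288.0,229,.047)
print(P, proj(c,P), proj(c,P+.01*D), proj(c,P-.008*L),proj(c,P+.008*L), proj(c,P-[0,0,.01]))
E
```

```text
[229.   287.76  84.  ]
[230.   287.72 139.2 ]
[231.   287.68 111.4 ]
[232.   287.66  58.  ]
[233.   287.67  46.4 ]
[234.   287.66  39.6 ]
[235.   287.63  49.8 ]
[236.   287.65  42.4 ]
(227, [206, 198, 182, 204, 182, 134, 100, 69, 178, 189, 165, 186, 187, 159, 170, 160])
(228, [180, 173, 174, 184, 167, 132, 98, 76, 203, 213, 185, 209, 212, 174, 205, 188])
(229, [126, 135, 142, 130, 130, 128, 100, 88, 170, 178, 160, 178, 182, 157, 189, 153])
[[216, 208, 191, 215, 191, 143, 108, 77, 188, 198, 174, 196, 195, 167, 179, 169], [190, 182, 184, 201, 195, 145, 106, 83, 212, 222, 194, 219, 222, 184, 216, 198], [135, 144, 151, 164, 194, 147, 107, 95, 178, 186, 169, 188, 192, 166, 200, 162], [116, 116, 117, 135, 181, 132, 117, 114, 118, 119, 121, 125, 125, 118, 150, 143]]
[ 0.58630749 -0.09732034  0.047     ] [288. 229.] [285.08749574 228.7281639 ] [288.23528331 227.16354127] [287.76327736 230.8476931 ] [287.94178892 230.78721302]
```

```bash
python3 - <<'E'
from h import *
o=ori(71.3)
p=np.array([.559,-.036,.09])
manip.servo_line(p+D*.0495,o,rate=.04);manip.hold(.3);stat('49.5')
c,im,rows,out=gap(5)
for r in rows: print(np.round(r,2))
for o in out: print(o)
for n,b in(('scene',(270,205,310,245)),('top',(255,200,295,240))):
    k=manip.camera(n);np.savez(n+'6.npz',**k)
    x0,y0,x1,y1=b;cv2.imwrite(f'pics/{n}6.png',cv2.resize(k['image'][y0:y1,x0:x1],(400,400),interpolation=cv2.INTER_CUBIC)[...,::-1])
cv2.imwrite('pics/c6.png',np.hstack([cv2.imread('pics/scene6.png'),cv2.imread('pics/top6.png')]))
E
```

```text
49.5 t 16.93 p [ 0.5449 -0.0821  0.0911] w 0.0155 g 58.4 F [4.3 7.8 5.4]
[229.   287.72  82.4 ]
[230.   287.72 138.  ]
[231.   287.68 113.  ]
[232.   287.68  55.  ]
[233.   287.66  45.6 ]
[234.   287.66  41.2 ]
[235.   287.64  49.4 ]
[236.   287.65  45.6 ]
(227, [208, 198, 136, 118, 70, 164, 198, 174, 186, 187, 165, 185, 188, 158, 169, 160])
(228, [180, 171, 130, 108, 77, 186, 209, 184, 206, 209, 185, 209, 210, 174, 206, 187])
(229, [126, 135, 120, 103, 93, 171, 180, 155, 174, 177, 159, 180, 182, 157, 188, 157])
```

View pics/c6.png

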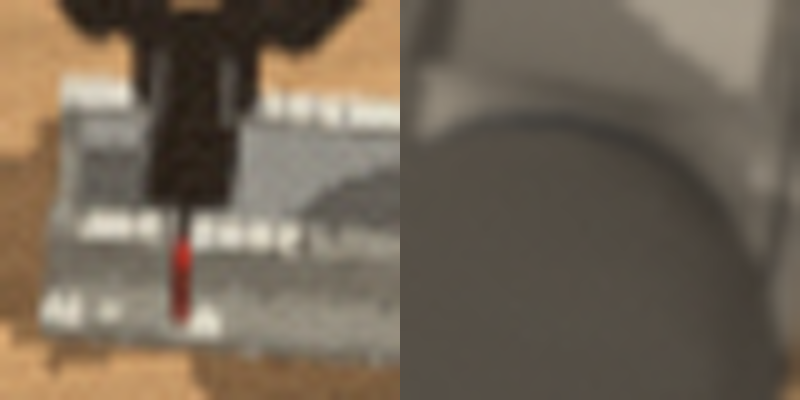

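The view shows the pointer's end straight above the red plate at crop (182,225) and (181,260). By subpixel measurement it's at 288.03, against 288.0 for the mark line, so they agree within about 0.5 mm. The plate hasn't moved (287.72 before and after). After a short hold to check drift, I'll hand in.

```bash
python3 - <<'E'
from h import *
stat();manip.hold(.5);stat();print(np.abs(manip.get_joint_vel()).max().round(5))
print(manip.sign_off())
E
```

```text
t 17.28 p [ 0.5449 -0.0821  0.0911] w 0.0149 g 58.4 F [3.2 7.4 4.9]
 t 17.78 p [ 0.5449 -0.0821  0.0911] w 0.0153 g 58.4 F [3.2 8.3 4. ]
0.00179
the job is handed in; nothing more can be done
None
```

The cap stands upright in the nearest blue holder, and I handed in at 17.8 s with the slide held steadily and its pointer lined up with the red mark, within about 0.5 mm by camera.

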